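Swap blanks for carved rosettes on the bench turntable and dispatch the tote

ROBOT

A 6-joint arm with a two-finger parallel gripper is mounted at the origin on the work surface. World frame = base frame: x ahead of the robot, y to its left, z up, the work surface at z = 0. Lengths are in m, angles in rad, forces in N, time in s.
With the tool pointing down it reaches from about 0.35 to 0.85 m from the base axis. Payload 8.1 kg.
Tool frame: the origin (TCP) lies midway between the tips of the shut fingers; the grasp point (between the pads) lies 19 mm behind it; z points along the fingers, y is the line along which they close (so a half turn about z gives the same grasp; the last joint's range is limited). The gripper opens to 93 mm and grips with 3 to 60 N. Pads are 15 mm wide; open, the fingers measure 128 mm over their backs; the gripper's body (75 mm by 188 mm) begins 65 mm behind the grasp point.
Start: joints at [-1.409, 0.13, 1.488, -0, 1.523, -0.085], TCP at [0.147, -0.582, 0.219] pointing down, gripper open.
Joint ranges: [-2.96, 2.96], [-0.89, 2.26], [0.02, 2.5], [-1.34, 4.48], [0, 2.73], [-2.66, 2.66]. Speed limits (rad/s): [2.39, 2.39, 2.79, 3.14, 3.14, 3.14].

INTERFACE

Orientations are given as a unit quaternion [x, y, z, w].
In Python, from rig import * gives the robot as it stands.
- The arm moves only by the shell command python3 -m pendant 'ROWS'. ROWS is a JSON object of lists of equal length, an entry for each row: "jaw": the finger opening in mm, from 0 to 93; "slide": the shift along the tool's x, y, z in mm, a list of three; "dr": the turn, a rotation vector about the tool's x, y, z in rad, a list of three. In form: {"jaw": [jaw, ...], "slide": [[dx, dy, dz], ...], "dr": [[ax, ay, az], ...]}. A call has 1 to 12 rows; each row is the pose to reach, as a shift and turn from the pose commanded when the call began, along the tool's axes at that moment; what a row does not reach only later rows make up. A row lasts 1/8 s, in which the tool goes at most 62.5 mm and 10.7 degrees, less where a joint would pass 70% of its speed; a pose out of reach is approached as far as the arm can. A call with a gripper value outside its range is refused whole. The fingers move at their own pace and stop on an object; the grip force is fixed at half the most. Time passes only in rows, so rows that repeat a pose let the fingers close. It gives the time, the measured TCP pose, the force, the opening and the grip force at its end, in the units of the state.
- get_state(): the state, without advancing time (a new reading comes with each control period).
- get_image(name): name is "scene" or "side" or "wrist"; returns a dict with "frame" (420x560x3 uint8, red, green, blue), "fx", "fy", "cx", "cy" (pixels), "dist_coeffs" ([k1, k2, p1, p2, k3] as OpenCV has them; the pictures are not rectified), "extrinsics" (4x4, takes a point from camera to world coordinates). Camera axes: x right, y down, z forward; pixel columns grow to the right and rows downward; lengths in m; the calibration is good to about 2 mm. A picture is of the moment at which its call begins. There is no depth.
- hand_in(): hands the job in; it is judged then, once.
Trained networks look in the newest picture that a camera, given by its name, has taken for a name from the list of things; names that differ only in an ending like _2 or _b are one class to them, and where a whole thing is asked for, a point or a joint stands for the part that bears it (a point fixed in the world has none). Each returns a list of dicts, best first, with "conf" (0 to 1); they miss things now and then, are a little off and sometimes report something else, mostly with a low value. They report only what shows in the picture. A call takes as long as a camera call. They do not tell look-alikes from the thing itself.
- look_for(thing, camera): "centre" ([x, y, z] in m, in the coordinates of the camera as it stood for that picture, good to about 4 mm: the middle of the surface that is visible of it).
The state is a dict: "time": time; "joint_positions": joint angles; "qd": joint speeds; "effort": joint torques, N m; "tool_pos": TCP position; "orientation": TCP orientation; "contact_force": force on the tool from outside, world axes, zero at the start; "moment": the same for the moment, N m; "grip_width": finger opening in m; "gripper_force": force on a finger pad.
Only numpy, scipy, OpenCV 4.12 (cv2) and the standard library are available. Lean on these libraries where they do the work, as an engineer would, in place of code of your own. Each camera call takes 0.05 s, during which the arm holds its last target. There are 200 camera calls.

TASK

Lay all the plain pale blanks flat on the empty half of the turntable next to the robot, clear of the dividing strip, then turn the turntable by its red posts exactly half a turn, past one click and into the second, so that the blanks go to the carver's side and the carved blocks come round. Only then put all the dark carved blocks into the blue tote at the foot of the ramp, and last push the tote, without lifting it, up the ramp until its back edge drops behind the steel lip and it sits level. Leave the turntable on its click and do not disturb the gouge, the mallet or the jar.

Things in the scene. Friction and masses are not known exactly. Their poses are not given: they have to be found in the camera images.
- turntable (a joint): turntable angle about its upright axis, rad, counter-clockwise from above; 0 at the start. Spring-plunger clicks at every quarter turn (0, +-1.571, +-3.142); turns either way to +-3.5. Passing a click takes about 5 N sideways on a post; else light (about 1 N), and it stays where left. Within 0.05 rad of a click the plunger draws it in
- table_mid (a point): centre of the top face of the deck (plywood disc, 300 mm across, top 30 mm above the bench). Axes turn with the deck, z up. A dark strip along y (8 mm wide, 220 long, 10 high) splits the deck in halves; the carved blocks start on the +x half (away from the robot), the -x half (towards the robot) starts empty
- stand: fixed foot under the turntable, dark steel; origin on the bench under the turning axis, x as the deck at angle 0. Its brass plunger housing, 33 mm high, 30 mm wide, stands outside the rim at x=175 to 209 mm, on a 50 mm wide plate to x=223 mm
- post_a (a point): top centre of one of the two red turning posts, round, 20 mm diameter, 65 mm tall, standing on the deck 133 mm from its centre on the point's +y side; top 95 mm above the bench
- post_b (a point): top centre of the other red turning post, on the -y side, otherwise the same
- ramp: fixed wooden ramp. Origin on the bench on the lane's centre line, below the back face of the steel lip; x points uphill (about world -y), z up. Slope from bench level at x=-90 mm to the lip's crest (28 mm high) at x=0; behind it the floor drops 10 mm to a level shelf, 18 mm above the bench, to x=135 mm
- end_board (a point): on the ramp: top centre of the 55 mm high end board that closes the shelf (ramp x=135 to 147 mm). The ramp's lane is 200 mm wide (y +-100 mm) between 12 mm thick side rails: 22 mm high from x=-230 to -90 mm, 45 mm high from there to the end board
- tote: blue open plastic tote, 110 mm along its x (the ramp's x), 180 mm along its y, 50 mm high, walls and floor 5 mm, 0.24 to 0.42 kg; origin at the centre of its underside, z up. It starts on the bench in the lane at the foot of the ramp. The rubber fingertips bind on its wall if they do not rise with it on the slope
- blank0: plain pale wooden blank, 46 x 46 x 26 mm, 60 g; origin at the centre of its underside, z is the 26 mm thickness. Starts on the bench beyond the ramp. Two or three blanks are present (None at the start: absent)
- blank1: plain pale wooden blank, 46 x 46 x 26 mm, 60 g; origin at the centre of its underside, z is the 26 mm thickness. Starts on the bench beyond the ramp. Two or three blanks are present (None at the start: absent)
- blank2: plain pale wooden blank, 46 x 46 x 26 mm, 60 g; origin at the centre of its underside, z is the 26 mm thickness. Starts on the bench beyond the ramp. Two or three blanks are present (None at the start: absent)
- carved0: finished dark wooden block with a carved rosette on top, 46 x 46 mm, 22 mm high plus a round rosette 40 mm across and 4 mm high (26 mm in all), 60 g; origin at the centre of its underside, z is the thickness. Starts on the turntable's far half. Two or three are present (None at the start: absent)
- carved1: finished dark wooden block with a carved rosette on top, 46 x 46 mm, 22 mm high plus a round rosette 40 mm across and 4 mm high (26 mm in all), 60 g; origin at the centre of its underside, z is the thickness. Starts on the turntable's far half. Two or three are present (None at the start: absent)
- carved2: finished dark wooden block with a carved rosette on top, 46 x 46 mm, 22 mm high plus a round rosette 40 mm across and 4 mm high (26 mm in all), 60 g; origin at the centre of its underside, z is the thickness. Starts on the turntable's far half. Two or three are present (None at the start: absent)
- gouge: bystander: wood gouge with a red handle, 210 mm long, lying beyond the blanks; origin at its middle, underside
- mallet: bystander: carver's mallet standing on its head, 84 mm across, 195 mm tall; origin at the centre of its underside, to the right of the ramp
- glue: bystander: jar with a yellow cap, 64 mm across, 70 mm tall, to the left of the turntable; origin at the centre of its underside
Things that resemble listed ones, but are neither listed nor needed, are in the scene too. What is shaped like the blank1 but pink or purple is not meant.

How it is judged:
On the way, in this order (a step that is already met when the one before it is completed fails the run):
1. all blanks lie flat on the empty half of the turntable, released, the turntable still on its first click with the carved blocks on it (value of joint turntable between -0.06 and 0.06 rad and x of each of blank0, blank1, blank2 in the frame of table_mid below -0.022 m and horizontal distance between each of blank0, blank1, blank2 and table_mid below 0.135 m and z of blank0 in the frame of table_mid between -0.005 and 0.032 m and angle between the z axis of each of blank0, blank1, blank2 and the z axis of table_mid, either way round below 0.15 rad and z of blank1 in the frame of table_mid between -0.005 and 0.032 m and z of blank2 in the frame of table_mid between -0.005 and 0.032 m and horizontal distance between each of carved0, carved1, carved2 and table_mid below 0.16 m and z of carved0 in the frame of table_mid between -0.005 and 0.06 m and z of carved1 in the frame of table_mid between -0.005 and 0.06 m and z of carved2 in the frame of table_mid between -0.005 and 0.06 m and contact force between the fingers and blank0 below 0.1 N and contact force between the fingers and blank1 below 0.1 N and contact force between the fingers and blank2 below 0.1 N), for 0.2 s.
2. the turntable is turned half a turn into its detent, either way round, with the blanks and the carved blocks on it ((value of joint turntable between 3.08159 and 3.20159 rad or value of joint turntable between -3.20159 and -3.08159 rad) and x of each of blank0, blank1, blank2 in the frame of table_mid below -0.022 m and horizontal distance between each of blank0, blank1, blank2 and table_mid below 0.135 m and z of blank0 in the frame of table_mid between -0.005 and 0.032 m and angle between the z axis of each of blank0, blank1, blank2 and the z axis of table_mid, either way round below 0.15 rad and z of blank1 in the frame of table_mid between -0.005 and 0.032 m and z of blank2 in the frame of table_mid between -0.005 and 0.032 m and horizontal distance between each of carved0, carved1, carved2 and table_mid below 0.16 m and z of carved0 in the frame of table_mid between -0.005 and 0.06 m and z of carved1 in the frame of table_mid between -0.005 and 0.06 m and z of carved2 in the frame of table_mid between -0.005 and 0.06 m and velocity of joint turntable between -0.05 and 0.05 rad/s), for 0.2 s.
3. all carved blocks are in the tote, released, the tote still at the foot of the ramp (x of tote in the frame of ramp below -0.12 m and x of carved0 in the frame of tote between -0.05 and 0.05 m and y of carved0 in the frame of tote between -0.085 and 0.085 m and z of carved0 in the frame of tote between 0 and 0.062 m and x of carved1 in the frame of tote between -0.05 and 0.05 m and y of carved1 in the frame of tote between -0.085 and 0.085 m and z of carved1 in the frame of tote between 0 and 0.062 m and x of carved2 in the frame of tote between -0.05 and 0.05 m and y of carved2 in the frame of tote between -0.085 and 0.085 m and z of carved2 in the frame of tote between 0 and 0.062 m and contact force between the fingers and carved0 below 0.1 N and contact force between the fingers and carved1 below 0.1 N and contact force between the fingers and carved2 below 0.1 N), for 0.2 s.
4. the tote sits level behind the lip (x of tote in the frame of ramp between 0.052 and 0.09 m and z of tote in the frame of ramp below 0.023 m and angle between tote's own z axis and vertical below 0.06 rad), for 0.2 s.
At the end, for the whole second after the job is handed in: turntable within 0.06 rad of half a turn; blanks flat on their half of the deck, centres 22 mm or more from the dividing line and within 135 mm of the middle; carved blocks inside the tote; tote level (0.06 rad) on the shelf, back edge behind the lip; all released and at rest (all of step 4 and (value of joint turntable between 3.08159 and 3.20159 rad or value of joint turntable between -3.20159 and -3.08159 rad) and x of each of blank0, blank1, blank2 in the frame of table_mid below -0.022 m and horizontal distance between each of blank0, blank1, blank2 and table_mid below 0.135 m and z of blank0 in the frame of table_mid between -0.005 and 0.032 m and angle between the z axis of each of blank0, blank1, blank2 and the z axis of table_mid, either way round below 0.15 rad and z of blank1 in the frame of table_mid between -0.005 and 0.032 m and z of blank2 in the frame of table_mid between -0.005 and 0.032 m and x of carved0 in the frame of tote between -0.05 and 0.05 m and y of carved0 in the frame of tote between -0.085 and 0.085 m and z of carved0 in the frame of tote between 0 and 0.062 m and x of carved1 in the frame of tote between -0.05 and 0.05 m and y of carved1 in the frame of tote between -0.085 and 0.085 m and z of carved1 in the frame of tote between 0 and 0.062 m and x of carved2 in the frame of tote between -0.05 and 0.05 m and y of carved2 in the frame of tote between -0.085 and 0.085 m and z of carved2 in the frame of tote between 0 and 0.062 m and linear speed of each of blank0, blank1, blank2, carved0, carved1, carved2, tote below 0.02 m/s); the robot touches nothing.
It fails at once if a bystander is moved more than 30 mm or tipped (distance of any of gouge, mallet, glue from where it was at the start of the episode above 0.03 m or angle between any of mallet, glue's own z axis and vertical above 0.5 rad).
It fails at once if the tote is lifted instead of pushed (underside more than 70 mm above the bench) (height (world z) of tote above 0.07 m).
Of blank0, blank1, blank2 only 2 to 3 are there at a start; the rules pass over those that are not, and their reading is None.
Of carved0, carved1, carved2 only 2 to 3 are there at a start; the rules pass over those that are not, and their reading is None.
At some moment in a run one of blank0, blank1, blank2 may be knocked a few centimetres aside while the robot is not near it.
Once in a run the grip may slacken for a moment while it holds something.
It also fails if it takes over 208 s, if anything falls off the work surface, if the arm or the gripper's body presses on something with over 40 N, if the wrist force passes 120 N, or if a joint passes its speed limit or range.

## Working session

There is one attempt and no reset: what is moved stays moved. The work goes in short steps, Python scripts to look and compute and a shell command to move; the robot and the scene stay as the last step left them, time stands still between calls to the robot, and variables do not carry over. Pictures are saved under pics/ and viewed, at most 14 in all, crops included, and the job is handed in when it is done.

```bash
ls; mkdir -p pics
cat > h.py <<'E'
from rig import *
import numpy as np, cv2
from scipy.spatial.transform import Rotation as R
def w(p,im): 
    E=np.array(im["extrinsics"]); return E[:3,:3]@np.array(p)+E[:3,3]
def shot(name,fn=None):
    im=get_image(name)
    if fn: cv2.imwrite("pics/"+fn,cv2.cvtColor(im["frame"],cv2.COLOR_RGB2BGR))
    return im
def px2w(u,v,z,im):
    K=np.array([[im["fx"],0,im["cx"]],[0,im["fy"],im["cy"]],[0,0,1]])
    n=cv2.undistortPoints(np.array([[[u,v]]],float),K,np.array(im["dist_coeffs"]))[0,0]
    E=np.array(im["extrinsics"]); d=E[:3,:3]@np.array([n[0],n[1],1]); o=E[:3,3]
    return o+d*(z-o[2])/d[2]
def w2px(p,im):
    K=np.array([[im["fx"],0,im["cx"]],[0,im["fy"],im["cy"]],[0,0,1]])
    E=np.linalg.inv(np.array(im["extrinsics"]))
    return cv2.projectPoints(np.array([p],float),cv2.Rodrigues(E[:3,:3])[0],E[:3,3],K,np.array(im["dist_coeffs"]))[0].ravel()
def tool(p,yaw=None):
    "slide (mm, tool axes) to world TCP p from present pose"
    s=get_state(); r=R.from_quat(s["orientation"])
    return np.round(r.inv().apply(np.array(p)-s["tool_pos"])*1000).astype(int)
E
python3 - <<'E'
from h import *
s=get_state(); print(s["time"],s["tool_pos"],s["orientation"],R.from_quat(s["orientation"]).as_matrix().round(3))
for c in ["scene","side"]:
    im=shot(c,c+"0.png")
    print(c,np.array(im["extrinsics"]).round(3).tolist())
    for t in ["table_mid","post_a","stand","ramp","end_board","tote","blank0","carved0","gouge","mallet","glue"]:
        print(t,[(round(d["conf"],2),w(d["centre"],im).round(3).tolist(),w2px(w(d["centre"],im),im).round().tolist()) for d in look_for(t,c)])
E
```

```text
pics
0.0 [ 0.14652046 -0.58126594  0.21761409] [ 9.92394407e-01  1.23095692e-01 -2.82318353e-05 -8.88845691e-04] [[ 0.97   0.244 -0.   ]
 [ 0.244 -0.97   0.002]
 [ 0.    -0.002 -1.   ]]
scene [[-0.21, 0.628, -0.749, 1.435], [0.978, 0.127, -0.167, 0.17], [-0.01, -0.767, -0.641, 0.778], [0.0, 0.0, 0.0, 1.0]]
table_mid [(0.86, [0.586, 0.258, 0.029], [391.0, 233.0])]
post_a [(0.84, [0.59, 0.258, 0.029], [391.0, 234.0])]
stand [(0.69, [0.6, 0.265, 0.03], [393.0, 236.0]), (0.38, [0.587, 0.255, 0.027], [390.0, 234.0])]
ramp [(0.85, [0.512, -0.222, 0.02], [225.0, 196.0]), (0.62, [0.506, -0.047, 0.021], [283.0, 202.0])]
end_board [(0.86, [0.516, -0.225, 0.02], [223.0, 197.0])]
tote [(0.95, [0.506, -0.047, 0.018], [283.0, 203.0])]
blank0 [(0.88, [0.69, -0.001, 0.024], [285.0, 248.0]), (0.71, [0.693, -0.343, 0.025], [160.0, 230.0]), (0.7, [0.691, -0.242, 0.03], [195.0, 234.0]), (0.68, [0.681, -0.119, 0.028], [241.0, 238.0]), (0.58, [0.783, -0.308, 0.026], [157.0, 256.0])]
carved0 [(0.65, [0.654, 0.194, 0.054], [365.0, 240.0]), (0.64, [0.631, 0.329, 0.051], [420.0, 242.0]), (0.25, [0.589, 0.255,
[... 971 characters left out ...]
[0.548, 0.269, 0.026], [260.0, 299.0])]
tote [(0.74, [0.514, -0.061, 0.027], [330.0, 228.0])]
blank0 [(0.84, [0.678, 0.017, 0.026], [261.0, 227.0]), (0.82, [0.665, -0.108, 0.022], [285.0, 207.0]), (0.7, [0.677, -0.334, 0.022], [313.0, 173.0]), (0.63, [0.768, -0.298, 0.026], [282.0, 170.0]), (0.54, [0.673, -0.227, 0.023], [300.0, 188.0])]
carved0 [(0.87, [0.632, 0.203, 0.05], [241.0, 263.0]), (0.7, [0.608, 0.343, 0.052], [218.0, 302.0])]
gouge [(0.78, [0.777, -0.149, 0.013], [257.0, 194.0]), (0.69, [0.481, -0.241, 0.017], [363.0, 202.0]), (0.36, [0.513, -0.062, 0.025], [330.0, 228.0])]
mallet [(0.92, [0.581, -0.465, 0.076], [357.0, 148.0])]
glue [(0.87, [0.604, 0.494, 0.054], [178.0, 350.0])]
```

View pics/scene0.png

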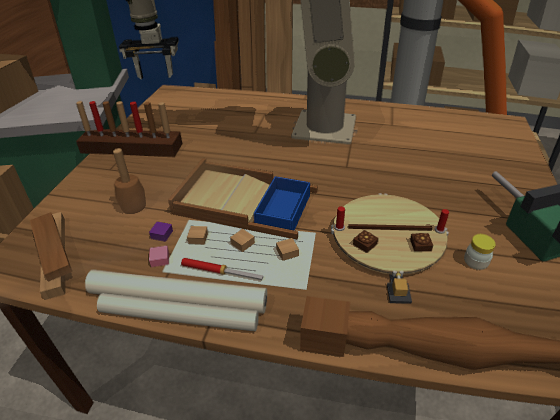

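View pics/side0.png

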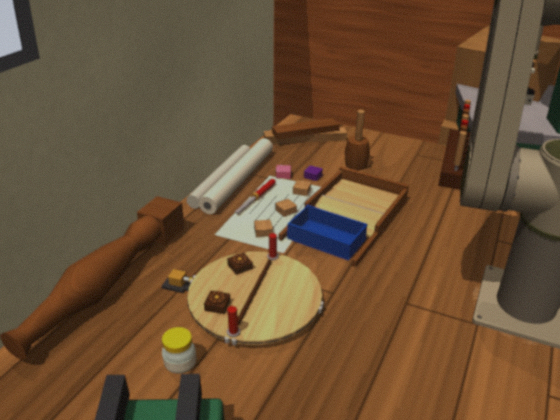

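The scene picture shows three blanks at about (198,234), (241,239) and (287,249), with the purple and pink look-alikes at (160,231) and (158,256). Two carved blocks are at (365,240) and (421,241), the posts at (341,215) and (443,220), and the plunger at (400,285). I'll move the wrist camera over the blanks.

```bash
python3 -m pendant '{"jaw":[93,93,93,93,93,93,93,93,93,93,93,93],"slide":[[0,0,-100],[0,0,-180],[549,-336,-180],[549,-336,-180],[549,-336,-180],[549,-336,-180],[549,-336,-180],[549,-336,-180],[549,-336,-180],[549,-336,-180],[549,-336,-180],[549,-336,-180]],"dr":[[0,0,0],[0,0,0],[0,0,0.246],[0,0,0.246],[0,0,0.246],[0,0,0.246],[0,0,0.246],[0,0,0.246],[0,0,0.246],[0,0,0.246],[0,0,0.246],[0,0,0.246]]}'
python3 - <<'E'
from h import *
s=get_state(); print(s["time"],s["tool_pos"],R.from_quat(s["orientation"]).as_matrix().round(3).tolist())
im=shot("wrist","w0.png"); print(np.array(im["extrinsics"]).round(3).tolist())
for t in ["tote","blank0"]:
    print(t,[(round(d["conf"],2),w(d["centre"],im).round(3).tolist(),w2px(w(d["centre"],im),im).round().tolist()) for d in look_for(t,"wrist")])
E
```

```text
time: 2.7
tool_pos: [0.5832, -0.1353, 0.3972]
orientation: [1.0, 0.0, 0.0, 0.0]
contact_force: [0.4, -1.0, -0.3]
grip_width: 0.093
gripper_force: 0.0
2.7 [ 0.58321401 -0.13534804  0.39720503] [[1.0, 0.001, 0.001], [0.001, -1.0, -0.0], [0.001, 0.0, -1.0]]
[[0.0, -0.954, -0.3, 0.668], [-1.0, -0.0, 0.001, -0.135], [-0.001, 0.3, -0.954, 0.563], [0.0, 0.0, 0.0, 1.0]]
tote [(0.7, [0.517, -0.036, 0.007], [228.0, 193.0])]
blank0 [(0.93, [0.679, -0.243, 0.024], [348.0, 101.0]), (0.92, [0.772, -0.312, 0.025], [394.0, 41.0]), (0.68, [0.685, -0.348, 0.021], [410.0, 98.0]), (0.67, [0.674, -0.119, 0.024], [272.0, 104.0]), (0.58, [0.678, 0.003, 0.027], [198.0, 102.0])]
```

```bash
cat >> h.py <<'E'
def rect(im,x0,x1,y0,y1,z,mm=1):
    "top-down picture, 1px=mm, up=+x, left=+y"
    xs=np.arange(x1,x0,-mm/1000); ys=np.arange(y1,y0,-mm/1000)
    P=np.array([[x,y,z] for x in xs for y in ys])
    K=np.array([[im["fx"],0,im["cx"]],[0,im["fy"],im["cy"]],[0,0,1]])
    E=np.linalg.inv(np.array(im["extrinsics"]))
    q=cv2.projectPoints(P,cv2.Rodrigues(E[:3,:3])[0],E[:3,3],K,np.array(im["dist_coeffs"]))[0].reshape(len(xs),len(ys),2).astype(np.float32)
    return cv2.remap(im["frame"],q[...,0],q[...,1],cv2.INTER_LINEAR)
def save(fn,a): cv2.imwrite("pics/"+fn,cv2.cvtColor(a,cv2.COLOR_RGB2BGR))
E
python3 - <<'E'
from h import *
im=shot("wrist"); a=rect(im,.40,.82,-.38,.10,.026); save("r0.png",cv2.resize(a,None,fx=1.2,fy=1.2))
np.save("r0.npy",a)
hsv=cv2.cvtColor(a,cv2.COLOR_RGB2HSV)
for x,y in [(.68,-.243),(.674,-.119),(.678,.003)]:
    v=int(round((.82-x)*1000));u=int(round((.10-y)*1000)); print(hsv[v,u],a[v,u], a[v+40,u])
E
```

```text
[ 17 136 165] [165 128  77] [164 168 170]
[ 18 134 166] [166 130  79] [164 168 169]
[ 17 135 166] [166 129  78] [150 151 153]
```

View pics/r0.png

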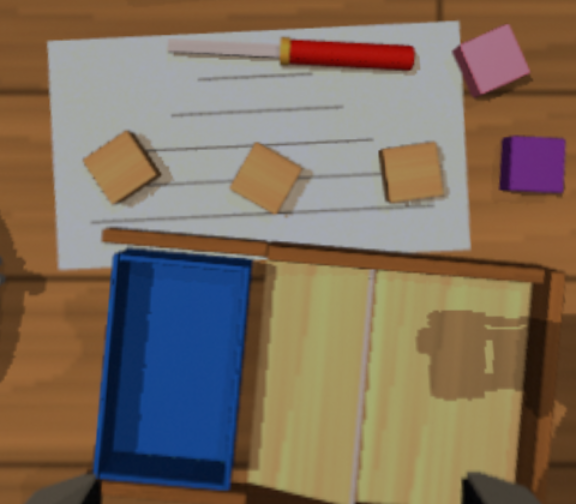

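The top-down view shows the three blanks on the paper at (122,167), (268,177) and (412,172) (1.2 px/mm). The tote and ramp are turned by a few degrees.

```bash
cat >> h.py <<'E'
def blocks(a,x1,y1,lo,hi,cs,r=45):
    hsv=cv2.cvtColor(a,cv2.COLOR_RGB2HSV); m=cv2.inRange(hsv,np.array(lo),np.array(hi))
    m=cv2.morphologyEx(m,cv2.MORPH_OPEN,np.ones((3,3)))
    for x,y in cs:
        v=int((x1-x)*1000);u=int((y1-y)*1000); k=np.zeros_like(m); v0=max(v-r,0);u0=max(u-r,0)
        k[v0:v+r,u0:u+r]=m[v0:v+r,u0:u+r]
        c=max(cv2.findContours(k,cv2.RETR_EXTERNAL,cv2.CHAIN_APPROX_NONE)[0],key=cv2.contourArea)
        (cu,cv_),(W,H),ang=cv2.minAreaRect(c)
        # world yaw (ccw from +x): image up=+x,left=+y -> image angle cw from right
        q=cv2.boxPoints(cv2.minAreaRect(c)); d=q[1]-q[0]; yaw=np.degrees(np.arctan2(-d[0],-d[1]))%90
        print("pos",round(x1-cv_/1000,4),round(y1-cu/1000,4),"size",round(W),round(H),"yaw mod90",round(yaw,1))
E
python3 - <<'E'
from h import *
a=np.load("r0.npy")
for lo in (120,150): blocks(a,.82,.10,[10,80,lo],[25,255,255],[(.68,-.243),(.674,-.119),(.678,.003)],38)
s=get_image("scene"); t=get_image("side")
# red posts
for n,im in (("scene",s),("side",t)):
    h=cv2.cvtColor(im["frame"],cv2.COLOR_RGB2HSV); m=cv2.inRange(h,np.array([0,170,60]),np.array([6,255,255]))|cv2.inRange(h,np.array([174,170,60]),np.array([180,255,255]))
    k,l,st,c=cv2.connectedComponentsWithStats(m)
    for i in range(1,k):
        if st[i,4]>60:
            u=st[i,0]+st[i,2]/2; top=st[i,1]; print(n,st[i].tolist(),px2w(u,top+3,.095,im).round(4))
E
```

```text
pos 0.6767 -0.2442 size 46 46 yaw mod90 7.8
pos 0.6719 -0.1216 size 46 46 yaw mod90 60.3
pos 0.6809 0.0009 size 45 45 yaw mod90 33.7
pos 0.6776 -0.2438 size 44 44 yaw mod90 8.1
pos 0.6716 -0.1203 size 44 44 yaw mod90 60.0
pos 0.681 0.0017 size 44 44 yaw mod90 33.7
scene [90, 101, 13, 31, 166] [ 0.1463 -0.8574  0.095 ]
scene [130, 102, 13, 31, 185] [ 0.1328 -0.6913  0.095 ]
scene [336, 206, 9, 23, 138] [0.5956 0.1224 0.095 ]
scene [438, 209, 11, 22, 129] [0.5555 0.3811 0.095 ]
scene [182, 258, 39, 15, 299] [ 0.8379 -0.1586  0.095 ]
side [257, 180, 17, 15, 97] [ 0.7193 -0.0911  0.095 ]
side [269, 233, 7, 24, 130] [0.5878 0.1274 0.095 ]
side [227, 306, 11, 27, 208] [0.5457 0.3858 0.095 ]
```

```bash
python3 -m pendant '{"jaw":[70,70,70,70,70,70,70,70,70,70,70,70],"slide":[[94,109,100],[94,109,297],[94,109,297],[94,109,297],[94,109,297],[94,109,297],[94,109,297],[94,109,297],[94,109,297],[94,109,297],[94,109,297],[94,109,297]],"dr":[[0,0,-1.71],[0,0,-1.71],[0,0,-1.71],[0,0,-1.71],[0,0,-1.71],[0,0,-1.71],[0,0,-1.71],[0,0,-1.71],[0,0,-1.71],[0,0,-1.71],[0,0,-1.71],[0,0,-1.71]]}'
python3 - <<'E'
from h import *
im=get_image("wrist"); x,y=.677,-.244
a=rect(im,x-.08,x+.1,y-.1,y+.1,.026); save("r1.png",cv2.resize(a,None,fx=2,fy=2))
blocks(a,x+.1,y+.1,[10,80,120],[25,255,255],[(x,y)],38)
print(R.from_quat(get_state()["orientation"]).as_matrix().round(3).tolist())
E
```

```text
time: 4.5
tool_pos: [0.6759, -0.2464, 0.1]
orientation: [0.657, 0.754, 0.0, 0.0]
contact_force: [0.4, 0.3, -0.5]
grip_width: 0.0702
gripper_force: 0.0
pos 0.6771 -0.2441 size 45 45 yaw mod90 8.1
[[-0.137, 0.991, 0.0], [0.991, 0.137, -0.0], [-0.0, 0.0, -1.0]]
```

```bash
python3 -m pendant '{"jaw":[70,70,70,70,0,0,0,0,0,0,0,0],"slide":[[2,1,45],[2,1,80],[2,1,92],[2,1,92],[2,1,92],[2,1,92],[2,1,92],[2,1,92],[2,1,92],[2,1,50],[2,1,0],[2,1,-50]],"dr":[[0,0,0],[0,0,0],[0,0,0],[0,0,0],[0,0,0],[0,0,0],[0,0,0],[0,0,0],[0,0,0],[0,0,0],[0,0,0],[0,0,0]]}'
```

```text
time: 6.05
tool_pos: [0.6764, -0.2437, 0.1508]
orientation: [0.656, 0.755, -0.0, -0.0]
contact_force: [0.1, -0.3, -0.1]
grip_width: 0.0459
gripper_force: 30.0
```

```bash
python3 -m pendant '{"jaw":[0,0,0,0,0,0,0,0,0,0,0,0],"slide":[[568,-107,0],[568,-107,0],[568,-107,0],[568,-107,0],[568,-107,0],[568,-107,0],[568,-107,0],[568,-107,0],[568,-107,0],[568,-107,0],[568,-107,0],[568,-107,0]],"dr":[[0,0,0],[0,0,0],[0,0,0],[0,0,0],[0,0,0],[0,0,0],[0,0,0],[0,0,0],[0,0,0],[0,0,0],[0,0,0],[0,0,0]]}'
python3 - <<'E'
from h import *
im=get_image("wrist"); a=rect(im,.42,.72,.08,.42,.03); save("r2.png",cv2.resize(a,None,fx=1.7,fy=1.7))
s=get_state(); print(s["tool_pos"],s["grip_width"])
im=get_image("side"); print([(round(d["conf"],2),w(d["centre"],im).round(3).tolist()) for d in look_for("blank0","side")])
E
```

```text
time: 7.55
tool_pos: [0.4922, 0.3023, 0.1497]
orientation: [0.656, 0.754, -0.0, 0.0]
contact_force: [-0.1, 0.3, -0.0]
grip_width: 0.0452
gripper_force: 30.0
[0.4922968  0.30207599 0.14970918] 0.04552819335501896
[(0.57, [0.675, -0.336, 0.022])]
```

View pics/r2.png

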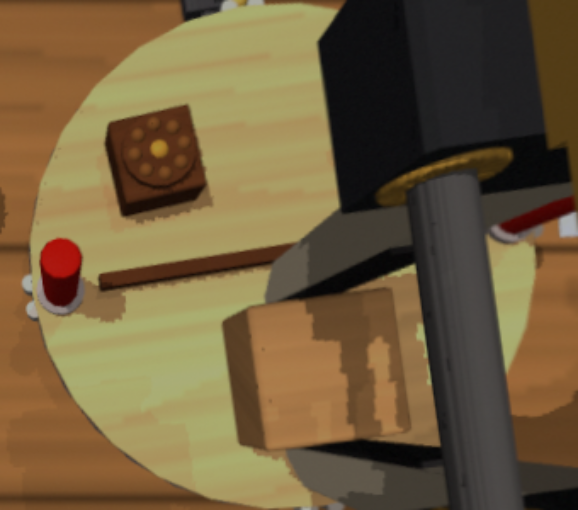

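The wrist view shows the held blank over the empty half, with a carved block at (155,160), post_a's base at (62,295) and the dividing strip from (100,280). The rim matches the deck centre I estimated at (0.571, 0.254), so I'll place it.

```bash
python3 -m pendant '{"jaw":[0,0,0,0,60,60,60,60,60,60,60,60],"slide":[[0,0,50],[0,0,95],[0,0,110],[0,0,110],[0,0,110],[0,0,110],[0,0,110],[0,0,80],[0,0,20],[0,0,-40],[0,0,-40],[0,0,-40]],"dr":[[0,0,0],[0,0,0],[0,0,0],[0,0,0],[0,0,0],[0,0,0],[0,0,0],[0,0,0],[0,0,0],[0,0,0],[0,0,0],[0,0,0]]}'
python3 - <<'E'
from h import *
im=get_image("scene"); print([(round(d["conf"],2),w(d["centre"],im).round(3).tolist()) for d in look_for("blank0","scene")])
im=get_image("side"); print([(round(d["conf"],2),w(d["centre"],im).round(3).tolist()) for d in look_for("blank0","side")])
print(R.from_quat(get_state()["orientation"]).as_matrix().round(3).tolist())
E
```

```text
time: 9.2
tool_pos: [0.4916, 0.3037, 0.1898]
orientation: [0.656, 0.755, 0.0, 0.0]
contact_force: [-0.1, -0.4, 0.4]
grip_width: 0.0599
gripper_force: 0.0
[(0.91, [0.679, -0.114, 0.029]), (0.81, [0.69, -0.345, 0.025]), (0.65, [0.509, 0.301, 0.059]), (0.61, [0.782, -0.309, 0.024])]
[(0.87, [0.489, 0.313, 0.057]), (0.72, [0.553, 0.272, 0.031]), (0.63, [0.665, 0.012, 0.023]), (0.52, [0.681, -0.335, 0.021])]
[[-0.14, 0.99, -0.003], [0.99, 0.14, -0.002], [-0.001, -0.003, -1.0]]
```

```bash
python3 -m pendant '{"jaw":[70,70,70,70,70,70,70,70,70,70,70,70],"slide":[[-446,119,0],[-446,119,0],[-446,119,0],[-446,119,0],[-446,119,0],[-446,119,0],[-446,119,0],[-446,119,0],[-446,119,0],[-446,119,70],[-446,119,80],[-446,119,80]],"dr":[[0,0,0.663],[0,0,0.663],[0,0,0.663],[0,0,0.663],[0,0,0.663],[0,0,0.663],[0,0,0.663],[0,0,0.663],[0,0,0.663],[0,0,0.663],[0,0,0.663],[0,0,0.663]]}'
python3 - <<'E'
from h import *
im=get_image("wrist"); x,y=.672,-.121
a=rect(im,x-.08,x+.1,y-.1,y+.1,.026)
blocks(a,x+.1,y+.1,[10,80,120],[25,255,255],[(x,y)],38)
print(R.from_quat(get_state()["orientation"]).as_matrix().round(3).tolist(),tool([.672,-.121,.008]))
E
```

```text
time: 10.9
tool_pos: [0.6699, -0.12, 0.1077]
orientation: [0.866, 0.501, -0.002, -0.002]
contact_force: [-0.3, -0.4, 1.5]
grip_width: 0.0702
gripper_force: 0.0
pos 0.672 -0.1209 size 45 45 yaw mod90 60.3
[[0.499, 0.867, -0.001], [0.867, -0.499, 0.0], [-0.0, -0.001, -1.0]] [  0   1 102]
```

```bash
python3 -m pendant '{"jaw":[70,70,70,70,0,0,0,0,0,0,0,0],"slide":[[0,1,55],[0,1,90],[0,1,101],[0,1,101],[0,1,101],[0,1,101],[0,1,101],[0,1,101],[0,1,101],[0,1,60],[0,1,0],[0,1,-40]],"dr":[[0,0,0],[0,0,0],[0,0,0],[0,0,0],[0,0,0],[0,0,0],[0,0,0],[0,0,0],[0,0,0],[0,0,0],[0,0,0],[0,0,0]]}'
python3 -c "
from h import *
print(tool([.497,.242,.149]))"
```

```text
time: 12.45
tool_pos: [0.6733, -0.1221, 0.153]
orientation: [0.866, 0.5, 0.001, 0.001]
contact_force: [0.3, -0.6, -0.3]
grip_width: 0.0457
gripper_force: 30.0
[ 227 -335    3]
```

```bash
python3 -m pendant '{"jaw":[0,0,0,0,0,0,0,0,0,0],"slide":[[227,-335,0],[227,-335,0],[227,-335,0],[227,-335,0],[227,-335,0],[227,-335,0],[227,-335,0],[227,-335,0],[227,-335,0],[227,-335,0]],"dr":[[0,0,-0.68],[0,0,-0.68],[0,0,-0.68],[0,0,-0.68],[0,0,-0.68],[0,0,-0.68],[0,0,-0.68],[0,0,-0.68],[0,0,-0.68],[0,0,-0.68]]}'
python3 -m pendant '{"jaw":[0,0,0,0,60,60,60,60,60,60,60],"slide":[[0,0,50],[0,0,95],[0,0,111],[0,0,111],[0,0,111],[0,0,111],[0,0,111],[0,0,80],[0,0,20],[0,0,-40],[0,0,-40]],"dr":[[0,0,0],[0,0,0],[0,0,0],[0,0,0],[0,0,0],[0,0,0],[0,0,0],[0,0,0],[0,0,0],[0,0,0],[0,0,0]]}'
python3 - <<'E'
from h import *
for c in ("scene","side"):
    im=get_image(c); print([(round(d["conf"],2),w(d["centre"],im).round(3).tolist()) for d in look_for("blank0",c)])
print(R.from_quat(get_state()["orientation"]).as_matrix().round(3).tolist(),tool([.681,.001,.11]))
E
```

```text
time: 13.7
tool_pos: [0.4963, 0.241, 0.1498]
orientation: [0.65, 0.76, -0.0, 0.0]
contact_force: [0.3, -0.9, -1.2]
grip_width: 0.0458
gripper_force: 30.0
time: 15.08
tool_pos: [0.4993, 0.2435, 0.197]
orientation: [0.649, 0.76, 0.005, 0.003]
contact_force: [-0.3, 1.4, -0.6]
grip_width: 0.0596
gripper_force: 0.0
[(0.92, [0.742, 0.004, 0.025]), (0.74, [0.693, -0.342, 0.025]), (0.69, [0.507, 0.299, 0.059]), (0.66, [0.783, -0.31, 0.026]), (0.63, [0.509, 0.243, 0.057])]
[(0.7, [0.493, 0.253, 0.054]), (0.65, [0.488, 0.316, 0.057]), (0.65, [0.665, -0.344, 0.021]), (0.58, [0.729, 0.012, 0.026])]
[[-0.156, 0.988, -0.003], [0.988, 0.156, -0.001], [-0.001, -0.003, -1.0]] [-267  147   78]
```

blank2 has been knocked to about (0.733, 0.006). I'll hover over it and measure again.

```bash
python3 -m pendant '{"jaw":[75,75,75,75,75,75,75,75],"slide":[[-266,174,-10],[-266,174,-10],[-266,174,-10],[-266,174,-10],[-266,174,-10],[-266,174,-10],[-266,174,-10],[-266,174,-10]],"dr":[[0,0,0],[0,0,0],[0,0,0],[0,0,0],[0,0,0],[0,0,0],[0,0,0],[0,0,0]]}'
python3 - <<'E'
from h import *
im=get_image("wrist"); l=[(round(d["conf"],2),w(d["centre"],im).round(3)) for d in look_for("blank0","wrist")]; print(l)
x,y=.733,.006
a=rect(im,x-.1,x+.1,y-.1,y+.1,.026); save("r3.png",cv2.resize(a,None,fx=2,fy=2))
blocks(a,x+.1,y+.1,[10,80,120],[25,255,255],[(x,y)],38)
print(R.from_quat(get_state()["orientation"]).as_matrix().round(3).tolist(),get_state()["tool_pos"])
E
```

```text
time: 16.27
tool_pos: [0.7082, 0.0081, 0.1992]
orientation: [0.649, 0.761, -0.0, -0.001]
contact_force: [-0.5, 0.2, -0.8]
grip_width: 0.0751
gripper_force: 0.0
[(0.93, array([0.731, 0.007, 0.026])), (0.79, array([ 0.768, -0.293,  0.006]))]
pos 0.7338 0.0032 size 46 45 yaw mod90 33.0
[[-0.158, 0.987, 0.0], [0.987, 0.158, 0.0], [0.0, 0.0, -1.0]] [0.70853245 0.0081511  0.2001179 ]
```

View pics/r3.png

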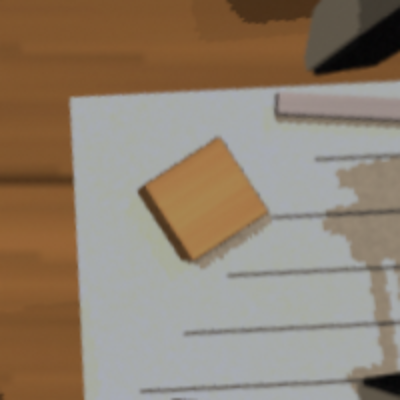

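The blank is at (205,200) in this crop, which is world (0.734, 0.003) with yaw 33°. The gouge blade tip at (275,105) is clear if the fingers close along 33°.

```bash
python3 -m pendant '{"jaw":[75,75,75,75,75,75,0,0,0,0,0,0],"slide":[[-9,25,40],[-9,25,80],[-9,25,120],[-9,25,160],[-9,25,191],[-9,25,191],[-9,25,191],[-9,25,191],[-9,25,191],[-9,25,191],[-9,25,191],[-9,25,191]],"dr":[[0,0,-0.417],[0,0,-0.417],[0,0,-0.417],[0,0,-0.417],[0,0,-0.417],[0,0,-0.417],[0,0,-0.417],[0,0,-0.417],[0,0,-0.417],[0,0,-0.417],[0,0,-0.417],[0,0,-0.417]]}'
python3 -m pendant '{"jaw":[0,0,0,0],"slide":[[0,0,-50],[0,0,-100],[0,0,-142],[0,0,-142]],"dr":[[0,0,0],[0,0,0],[0,0,0],[0,0,0]]}'
python3 -c "
from h import *
print(tool([.511,.182,.150]))"
```

```text
time: 17.88
tool_pos: [0.7362, 0.0015, 0.0104]
orientation: [0.478, 0.878, 0.0, 0.001]
contact_force: [-1.4, -0.7, 6.6]
grip_width: 0.0456
gripper_force: 30.0
time: 18.38
tool_pos: [0.7383, 0.0014, 0.157]
orientation: [0.478, 0.878, 0.002, 0.004]
contact_force: [-1.0, 0.7, -0.8]
grip_width: 0.0457
gripper_force: 30.0
[275 -93   5]
```

```bash
python3 -m pendant '{"jaw":[0,0,0,0,0,0,0,0],"slide":[[275,-93,0],[275,-93,0],[275,-93,0],[275,-93,0],[275,-93,0],[275,-93,0],[275,-93,0],[275,-93,0]],"dr":[[0,0,0.417],[0,0,0.417],[0,0,0.417],[0,0,0.417],[0,0,0.417],[0,0,0.417],[0,0,0.417],[0,0,0.417]]}'
python3 -m pendant '{"jaw":[0,0,0,0,60,60,60,60,60,60,60],"slide":[[0,0,50],[0,0,95],[0,0,111],[0,0,111],[0,0,111],[0,0,111],[0,0,111],[0,0,80],[0,0,20],[0,0,-40],[0,0,-40]],"dr":[[0,0,0],[0,0,0],[0,0,0],[0,0,0],[0,0,0],[0,0,0],[0,0,0],[0,0,0],[0,0,0],[0,0,0],[0,0,0]]}'
python3 - <<'E'
from h import *
for c in ("scene","side"):
    im=get_image(c); print([(round(d["conf"],2),w(d["centre"],im).round(3).tolist()) for d in look_for("blank0",c)])
print(R.from_quat(get_state()["orientation"]).as_matrix().round(3).tolist(),get_state()["tool_pos"])
E
```

```text
time: 19.38
tool_pos: [0.5085, 0.1812, 0.1504]
orientation: [0.65, 0.76, -0.0, -0.0]
contact_force: [0.0, -0.1, -0.6]
grip_width: 0.0461
gripper_force: 30.0
time: 20.75
tool_pos: [0.5116, 0.1831, 0.1979]
orientation: [0.649, 0.76, 0.005, 0.003]
contact_force: [0.7, 0.2, -0.1]
grip_width: 0.0599
gripper_force: 0.0
[(0.83, [0.524, 0.182, 0.056]), (0.82, [0.693, -0.342, 0.027]), (0.78, [0.507, 0.298, 0.059]), (0.66, [0.782, -0.305, 0.021]), (0.64, [0.509, 0.241, 0.057])]
[(0.88, [0.485, 0.314, 0.057]), (0.81, [0.504, 0.189, 0.055]), (0.76, [0.494, 0.25, 0.052])]
[[-0.156, 0.988, -0.003], [0.988, 0.156, -0.001], [-0.0, -0.003, -1.0]] [0.50685078 0.18180318 0.18910214]
```

All three blanks are down. Next is post_b: hover over it, then refine.

```bash
python3 -m pendant '{"jaw":[50,50,50,50,50],"slide":[[-69,71,0],[-69,71,0],[-69,71,0],[-69,71,0],[-69,71,0]],"dr":[[0,0,-0.175],[0,0,-0.175],[0,0,-0.175],[0,0,-0.175],[0,0,-0.175]]}'
python3 - <<'E'
from h import *
im=get_image("wrist"); x,y=.592,.125
a=rect(im,x-.06,x+.06,y-.06,y+.06,.095); save("r4.png",cv2.resize(a,None,fx=4,fy=4))
h=cv2.cvtColor(a,cv2.COLOR_RGB2HSV); m=cv2.inRange(h,np.array([0,170,150]),np.array([6,255,255]))|cv2.inRange(h,np.array([174,170,150]),np.array([180,255,255]))
c=max(cv2.findContours(m,0,1)[0],key=cv2.contourArea); (u,v),r=cv2.minEnclosingCircle(c); print(x+.06-v/1000,y+.06-u/1000,r)
print(R.from_quat(get_state()["orientation"]).as_matrix().round(3).tolist(),get_state()["tool_pos"])
a=rect(im,.52,.76,.10,.42,.056); save("r5.png",cv2.resize(a,None,fx=2,fy=2))
E
```

```text
time: 21.58
tool_pos: [0.5877, 0.1257, 0.1902]
orientation: [0.58, 0.814, -0.0, -0.001]
contact_force: [0.2, 0.2, -0.1]
grip_width: 0.0502
gripper_force: 0.0
0.5913181800842284 0.1225 8.810545921325684
[[-0.327, 0.945, -0.001], [0.945, 0.327, 0.0], [0.0, -0.001, -1.0]] [0.58787349 0.12577012 0.19050951]
```

View pics/r4.png

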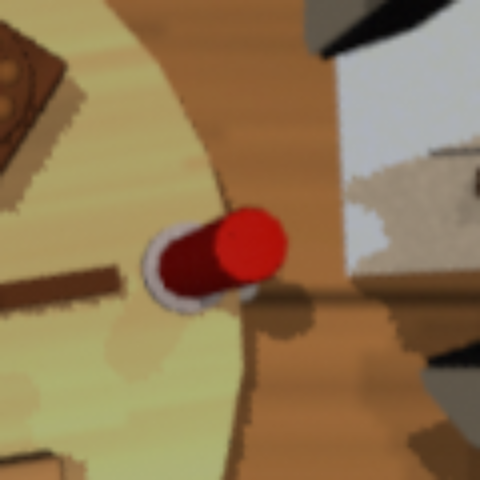

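The post_b top disc is at (251,245), so world (0.591, 0.1225), which fits the 133 mm radius. I'll cage the post loosely and work out the circular rows.

```bash
python3 -m pendant '{"jaw":[50,50,50,50,26,26,26,26],"slide":[[-4,2,50],[-4,2,100],[-4,2,140],[-4,2,140],[-4,2,140],[-4,2,140],[-4,2,140],[-4,2,140]],"dr":[[0,0,0],[0,0,0],[0,0,0],[0,0,0],[0,0,0],[0,0,0],[0,0,0],[0,0,0]]}'
python3 - <<'E'
from h import *
print(get_state()["tool_pos"])
r=133;a0=-81.35;psi0=np.degrees(np.arctan2(.945,-.327))
for c in range(3):
    A=a0+60*c; P=psi0+160/3*c
    f=np.arange(1,13)*5
    d=r*np.array([np.cos(np.radians(A+f))-np.cos(np.radians(A)),np.sin(np.radians(A+f))-np.sin(np.radians(A))])
    x=np.array([np.cos(np.radians(P)),np.sin(np.radians(P))]); y=np.array([np.sin(np.radians(P)),-np.cos(np.radians(P))])
    print([[int(round(v@x)),int(round(v@y))] for v in d.T]); 
print((-np.radians(f*160/180)).round(3).tolist())
E
```

```text
time: 22.62
tool_pos: [0.5926, 0.1218, 0.0518]
orientation: [0.581, 0.814, 0.0, 0.001]
contact_force: [-0.1, 0.6, 0.0]
grip_width: 0.0264
gripper_force: 0.0
[0.5925557  0.12184904 0.05177997]
[[-2, 11], [-2, 23], [-2, 35], [0, 46], [2, 58], [5, 69], [10, 79], [15, 90], [21, 100], [28, 109], [36, 117], [45, 125]]
[[0, 12], [0, 23], [2, 35], [5, 46], [9, 57], [13, 68], [19, 78], [25, 87], [33, 96], [41, 105], [49, 112], [59, 119]]
[[1, 12], [3, 23], [6, 34], [10, 45], [15, 56], [21, 66], [28, 75], [35, 84], [44, 92], [53, 99], [62, 106], [72, 112]]
[-0.078, -0.155, -0.233, -0.31, -0.388, -0.465, -0.543, -0.621, -0.698, -0.776, -0.853, -0.931]
```

```bash
python3 -m pendant '{"jaw":[26,26,26,26,26,26,26,26,26,26,26,26],"slide":[[-2,11,0],[-2,23,0],[-2,35,0],[0,46,0],[2,58,0],[5,69,0],[10,79,0],[15,90,0],[21,100,0],[28,109,0],[36,117,0],[45,125,0]],"dr":[[0,0,-0.078],[0,0,-0.155],[0,0,-0.233],[0,0,-0.31],[0,0,-0.388],[0,0,-0.465],[0,0,-0.543],[0,0,-0.621],[0,0,-0.698],[0,0,-0.776],[0,0,-0.853],[0,0,-0.931]]}'
python3 - <<'E'
from h import *
im=get_image("scene"); save("s1.png",im["frame"][150:320,250:530])
E
```

```text
time: 24.12
tool_pos: [0.6958, 0.205, 0.0509]
orientation: [0.152, 0.988, -0.0, 0.0]
contact_force: [0.8, -1.2, -0.0]
grip_width: 0.026
gripper_force: 0.5
```

View pics/s1.png

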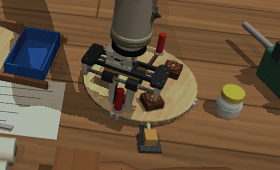

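The post is caged and the deck is about 60° round: the held post is at (119,98), post_a at (160,42), and the carved blocks are still on.

```bash
python3 -m pendant '{"jaw":[26,26,26,26,26,26,26,26,26,26,26,26],"slide":[[0,12,0],[0,23,0],[2,35,0],[5,46,0],[9,57,0],[13,68,0],[19,78,0],[25,87,0],[33,96,0],[41,105,0],[49,112,0],[59,119,0]],"dr":[[0,0,-0.078],[0,0,-0.155],[0,0,-0.233],[0,0,-0.31],[0,0,-0.388],[0,0,-0.465],[0,0,-0.543],[0,0,-0.621],[0,0,-0.698],[0,0,-0.776],[0,0,-0.853],[0,0,-0.931]]}'
python3 - <<'E'
from h import *
s=get_state();print(s["joint_positions"],np.degrees(np.arctan2(*(s["tool_pos"][:2]-np.array([.571,.254]))[::-1])))
E
```

```text
time: 25.68
tool_pos: [0.6755, 0.3363, 0.051]
orientation: [-0.307, 0.952, -0.0, 0.0]
contact_force: [0.9, -1.0, -0.5]
grip_width: 0.0259
gripper_force: 0.5
[ 3.94144131e-01  6.59523301e-01  1.13217357e+00 -3.22582651e-04
  1.34942746e+00 -1.80072126e+00] 38.21714130694683
```

```bash
python3 -m pendant '{"jaw":[26,26,26,26,26,26,26,26,26,26,26,26],"slide":[[1,12,0],[3,23,0],[6,34,0],[10,45,0],[15,56,0],[21,66,0],[28,75,0],[35,84,0],[44,92,0],[53,99,0],[62,106,0],[72,112,0]],"dr":[[0,0,-0.078],[0,0,-0.155],[0,0,-0.233],[0,0,-0.31],[0,0,-0.388],[0,0,-0.465],[0,0,-0.543],[0,0,-0.621],[0,0,-0.698],[0,0,-0.776],[0,0,-0.853],[0,0,-0.931]]}'
python3 -m pendant '{"jaw":[26,26,26],"slide":[[0,0,0],[0,0,0],[0,0,0]],"dr":[[0,0,0],[0,0,0],[0,0,0]]}'
python3 - <<'E'
from h import *
s=get_state();print(s["joint_positions"],np.degrees(np.arctan2(*(s["tool_pos"][:2]-np.array([.571,.254]))[::-1])))
print(R.from_quat(s["orientation"]).as_matrix().round(3).tolist())
E
```

```text
time: 27.18
tool_pos: [0.553, 0.3851, 0.0512]
orientation: [-0.702, 0.713, -0.001, 0.002]
contact_force: [5.5, 0.8, -3.3]
grip_width: 0.0262
gripper_force: 2.7
time: 27.55
tool_pos: [0.5517, 0.3853, 0.0509]
orientation: [-0.701, 0.713, 0.0, 0.0]
contact_force: [-0.5, -0.0, -0.5]
grip_width: 0.0262
gripper_force: 0.0
[ 5.33428763e-01  4.49566494e-01  1.42082409e+00  8.34576418e-05
  1.27120773e+00 -2.59022704e+00] 98.3624181212455
[[-0.018, -1.0, -0.0], [-1.0, 0.018, 0.0], [-0.0, 0.0, -1.0]]
```

```bash
python3 -m pendant '{"jaw":[50,50,50,50,50,50,50,50,50,50,50,50],"slide":[[0,0,0],[0,0,-10],[0,0,-60],[0,0,-110],[0,0,-160],[60,30,-200],[120,60,-250],[120,60,-250],[120,60,-250],[120,60,-250],[120,60,-250],[120,60,-250]],"dr":[[0,0,0],[0,0,0],[0,0,0],[0,0,0],[0,0,0.187],[0,0,0.374],[0,0,0.56],[0,0,0.747],[0,0,0.934],[0,0,1.12],[0,0,1.3],[0,0,1.48]]}'
python3 -m pendant '{"jaw":[70,70,70,70,70,70,70,70,70],"slide":[[0,0,0],[0,0,0],[0,0,0],[0,0,0],[0,0,0],[0,0,0],[0,0,0],[0,0,0],[0,0,0]],"dr":[[0,0,1.49],[0,0,1.49],[0,0,1.49],[0,0,1.49],[0,0,1.49],[0,0,1.49],[0,0,1.49],[0,0,1.49],[0,0,1.49]]}'
python3 - <<'E'
from h import *
im=shot("wrist","w1.png")
for t in ("carved0","blank0","post_a"): print(t,[(round(d["conf"],2),w(d["centre"],im).round(3).tolist()) for d in look_for(t,"wrist")])
a=rect(im,.40,.74,.07,.43,.056); save("r6.png",cv2.resize(a,None,fx=1.6,fy=1.6)); np.save("r6.npy",a)
print(R.from_quat(get_state()["orientation"]).as_matrix().round(3).tolist())
E
```

```text
time: 29.05
tool_pos: [0.4895, 0.2663, 0.3019]
orientation: [-0.034, 0.999, 0.0, 0.001]
contact_force: [0.3, 0.3, 0.3]
grip_width: 0.0496
gripper_force: 0.0
time: 30.18
tool_pos: [0.4895, 0.2664, 0.3017]
orientation: [0.65, 0.76, 0.0, 0.0]
contact_force: [-0.3, -0.5, 0.5]
grip_width: 0.0704
gripper_force: 0.0
carved0 [(0.94, [0.497, 0.317, 0.058]), (0.63, [0.517, 0.183, 0.056])]
blank0 [(0.93, [0.628, 0.328, 0.054]), (0.92, [0.644, 0.201, 0.058]), (0.76, [0.64, 0.271, 0.057])]
post_a [(0.69, [0.555, 0.268, 0.025])]
[[-0.157, 0.988, 0.0], [0.988, 0.157, 0.0], [0.0, 0.0, -1.0]]
```

View pics/r6.png

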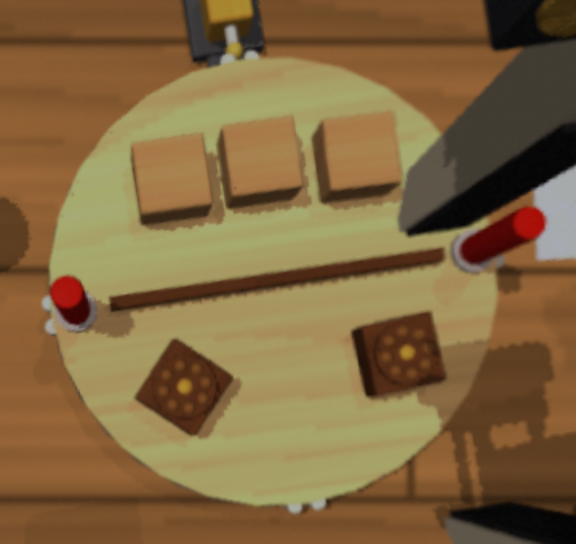

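The deck has turned half a turn: blanks at (172,178), (260,157) and (358,153) on the far side, carved blocks at (184,386) and (407,352) on the near side, strip in line. I'll pick the right one.

```bash
python3 -m pendant '{"jaw":[70,70,70,70,70,70,70,0,0,0,0,0],"slide":[[-94,16,30],[-94,16,80],[-94,16,130],[-94,16,180],[-94,16,230],[-94,16,269],[-94,16,269],[-94,16,269],[-94,16,269],[-94,16,269],[-94,16,269],[-94,16,269]],"dr":[[0,0,-0.035],[0,0,-0.035],[0,0,-0.035],[0,0,-0.035],[0,0,-0.035],[0,0,-0.035],[0,0,-0.035],[0,0,-0.035],[0,0,-0.035],[0,0,-0.035],[0,0,-0.035],[0,0,-0.035]]}'
python3 -m pendant '{"jaw":[0,0,0,0],"slide":[[0,0,-50],[0,0,-110],[0,0,-170],[0,0,-170]],"dr":[[0,0,0],[0,0,0],[0,0,0],[0,0,0]]}'
python3 -c "
from h import *
print(tool([.555,-.052,.20]),get_state()['joint_positions'])"
```

```text
time: 31.88
tool_pos: [0.5198, 0.176, 0.0319]
orientation: [0.637, 0.771, 0.0, -0.0]
contact_force: [-0.3, 0.7, 0.6]
grip_width: 0.0458
gripper_force: 29.7
time: 32.38
tool_pos: [0.5233, 0.1768, 0.2087]
orientation: [0.637, 0.771, 0.005, 0.003]
contact_force: [0.3, -0.1, -0.5]
grip_width: 0.0459
gripper_force: 29.7
[-231  -12    8] [ 2.33039811e-01 -4.89523232e-03  1.64736904e+00  1.64649057e-06
  1.48782790e+00  4.28475201e-02]
```

```bash
python3 -m pendant '{"jaw":[0,0,0,0,0,0,0,0,0],"slide":[[-231,-12,0],[-231,-12,0],[-231,-12,0],[-231,-12,0],[-231,-12,0],[-231,-12,0],[-231,-12,0],[-231,-12,0],[-231,-12,0]],"dr":[[0,0,-1.29],[0,0,-1.29],[0,0,-1.29],[0,0,-1.29],[0,0,-1.29],[0,0,-1.29],[0,0,-1.29],[0,0,-1.29],[0,0,-1.29]]}'
python3 - <<'E'
from h import *
im=get_image("wrist"); s=get_image("scene"); t=get_image("side")
a=rect(im,.40,.66,-.35,.05,.050); b=rect(s,.40,.66,-.35,.05,.050); c=rect(t,.40,.66,-.35,.05,.050)
def blue(a): return cv2.inRange(cv2.cvtColor(a,cv2.COLOR_RGB2HSV),np.array([105,120,20]),np.array([122,255,255]))
m=blue(b)&blue(c)
for q in (m,blue(a)&blue(b)&blue(c)):
    k=max(cv2.findContours(q,0,1)[0],key=cv2.contourArea); r=cv2.minAreaRect(k); p=cv2.boxPoints(r); print(.66-r[0][1]/1000,.05-r[0][0]/1000,r[1],[(round(.66-v/1000,3),round(.05-u/1000,3)) for u,v in p])
save("r7.png",np.vstack([a,cv2.cvtColor(m,cv2.COLOR_GRAY2RGB)]))
print(R.from_quat(get_state()["orientation"]).as_matrix().round(3).tolist(),get_state()["tool_pos"])
E
```

```text
time: 33.5
tool_pos: [0.551, -0.0531, 0.2005]
orientation: [0.046, 0.999, 0.0, -0.001]
contact_force: [0.7, -0.6, -0.5]
grip_width: 0.046
gripper_force: 29.7
0.5174703063964844 -0.03729702758789062 (123.08610534667969, 175.52455139160156) [(np.float32(0.436), np.float32(0.033)), (np.float32(0.611), np.float32(0.015)), (np.float32(0.599), np.float32(-0.107)), (np.float32(0.424), np.float32(-0.09))]
0.5156507110595703 -0.045529983520507813 (107.27808380126953, 173.35385131835938) [(np.float32(0.434), np.float32(0.016)), (np.float32(0.607), np.float32(-0.0)), (np.float32(0.597), np.float32(-0.107)), (np.float32(0.424), np.float32(-0.091))]
[[-0.996, 0.092, -0.001], [0.092, 0.996, 0.0], [0.001, 0.0, -1.0]] [ 0.55133112 -0.05309203  0.20117995]
```

View pics/r7.png

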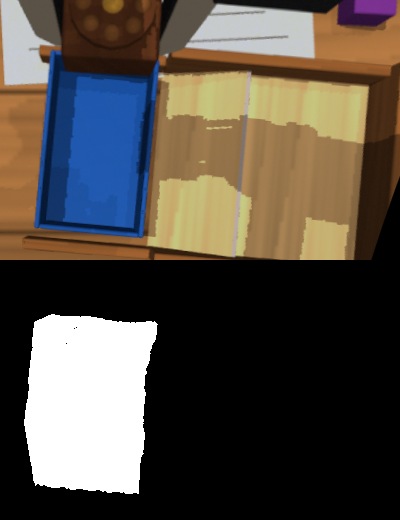

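The tote rim corners are at about (54,50), (160,60), (142,237) and (36,227). That puts its centre at (0.518, -0.048) and the ramp axis at about -95.5°. I'll place the first carved block.

```bash
python3 -m pendant '{"jaw":[0,0,0,0,0,0,54,54,54,54,54,54],"slide":[[-7,1,50],[-7,1,100],[-7,1,150],[-7,1,180],[-7,1,189],[-7,1,189],[-7,1,189],[-7,1,189],[-7,1,170],[-7,1,120],[-7,1,60],[-7,1,0]],"dr":[[0,0,0],[0,0,0],[0,0,0],[0,0,0],[0,0,0],[0,0,0],[0,0,0],[0,0,0],[0,0,0],[0,0,0],[0,0,0],[0,0,0]]}'
python3 -c "
from h import *
print(tool([.499,.315,.20]),get_state()['joint_positions'])"
```

```text
time: 35.15
tool_pos: [0.5586, -0.0528, 0.2056]
orientation: [0.045, 0.999, -0.0, 0.001]
contact_force: [1.2, -0.6, -0.1]
grip_width: 0.0539
gripper_force: 0.0
[ 93 361   5] [-1.85611035e-01  2.98832574e-02  1.61780880e+00  4.23193813e-06
  1.49209599e+00 -1.66556332e+00]
```

```bash
python3 -m pendant '{"jaw":[68,68,68,68,68,68,68,68,68],"slide":[[93,361,0],[93,361,0],[93,361,0],[93,361,0],[93,361,0],[93,361,0],[93,361,0],[93,361,0],[93,361,0]],"dr":[[0,0,0.49],[0,0,0.49],[0,0,0.49],[0,0,0.49],[0,0,0.49],[0,0,0.49],[0,0,0.49],[0,0,0.49],[0,0,0.49]]}'
python3 - <<'E'
from h import *
im=get_image("wrist"); x,y=.499,.315
a=rect(im,x-.06,x+.08,y-.07,y+.07,.052)
blocks(a,x+.08,y+.07,[0,60,20],[15,255,120],[(x,y)],38)
print(R.from_quat(get_state()["orientation"]).as_matrix().round(3).tolist(),tool([x,y,.033]))
save("r8.png",cv2.resize(a,None,fx=3,fy=3))
E
```

```text
time: 36.28
tool_pos: [0.4994, 0.3139, 0.2025]
orientation: [0.287, 0.958, 0.0, 0.0]
contact_force: [-0.6, 0.2, 0.3]
grip_width: 0.0681
gripper_force: 0.0
pos 0.4958 0.3145 size 45 48 yaw mod90 58.0
[[-0.835, 0.55, 0.001], [0.55, 0.835, -0.0], [-0.001, 0.0, -1.0]] [  1   1 169]
```

View pics/r8.png

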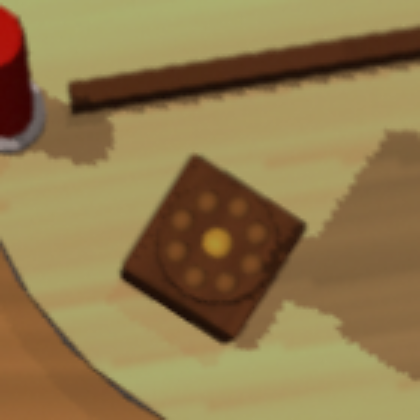

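The rosette centre is at (217,242), which is (0.498, 0.315), and the yaw matches the grasp, so I'll pick it.

```bash
python3 -m pendant '{"jaw":[68,68,68,68,68,0,0,0,0,0],"slide":[[1,0,50],[1,0,100],[1,0,150],[1,0,168],[1,0,168],[1,0,168],[1,0,168],[1,0,168],[1,0,168],[1,0,168]],"dr":[[0,0,0],[0,0,0],[0,0,0],[0,0,0],[0,0,0],[0,0,0],[0,0,0],[0,0,0],[0,0,0],[0,0,0]]}'
python3 -m pendant '{"jaw":[0,0,0,0,0],"slide":[[0,0,-50],[0,0,-110],[0,0,-168],[0,0,-168],[0,0,-168]],"dr":[[0,0,0],[0,0,0],[0,0,0],[0,0,0],[0,0,0]]}'
python3 -c "
from h import *
print(tool([.478,-.044,.20]))"
```

```text
time: 37.58
tool_pos: [0.4986, 0.3159, 0.0349]
orientation: [0.286, 0.958, 0.0, 0.001]
contact_force: [-1.4, -2.1, 6.1]
grip_width: 0.0455
gripper_force: 30.0
time: 38.2
tool_pos: [0.4977, 0.3157, 0.2014]
orientation: [0.286, 0.958, -0.0, -0.0]
contact_force: [-0.1, -1.3, -1.6]
grip_width: 0.0453
gripper_force: 30.0
[-181 -312    1]
```

```bash
python3 -m pendant '{"jaw":[0,0,0,0,0,0,0,0,0,0],"slide":[[-181,-312,0],[-181,-312,0],[-181,-312,0],[-181,-312,0],[-181,-312,0],[-181,-312,0],[-181,-312,0],[-181,-312,0],[-181,-312,0],[-181,-312,0]],"dr":[[0,0,-0.49],[0,0,-0.49],[0,0,-0.49],[0,0,-0.49],[0,0,-0.49],[0,0,-0.49],[0,0,-0.49],[0,0,-0.49],[0,0,-0.49],[0,0,-0.49]]}'
python3 - <<'E'
from h import *
im=get_image("wrist"); a=rect(im,.40,.66,-.35,.05,.050); save("r9.png",cv2.resize(a,None,fx=1.5,fy=1.5))
print(tool([.478,-.044,.012]),get_state()["grip_width"])
E
```

```text
time: 39.45
tool_pos: [0.4781, -0.0432, 0.2015]
orientation: [0.044, 0.999, 0.0, -0.0]
contact_force: [-1.0, 0.5, -0.4]
grip_width: 0.0459
gripper_force: 30.0
[  0  -1 190] 0.045730946184806213
```

View pics/r9.png

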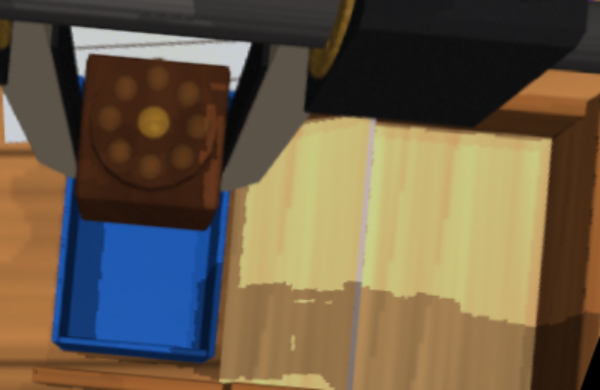

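The held block is over the tote, whose rim corners at (58,345) and (212,360) haven't moved. I'll lower it.

```bash
python3 -m pendant '{"jaw":[0,0,0,0,0,0,54,54,54,54,54,54],"slide":[[0,0,50],[0,0,100],[0,0,150],[0,0,180],[0,0,189],[0,0,189],[0,0,189],[0,0,189],[0,0,170],[0,0,120],[0,0,60],[0,0,0]],"dr":[[0,0,0],[0,0,0],[0,0,0],[0,0,0],[0,0,0],[0,0,0],[0,0,0],[0,0,0],[0,0,0],[0,0,0],[0,0,0],[0,0,0]]}'
python3 - <<'E'
from h import *
for c in ("scene","side"):
    im=get_image(c)
    for t in ("carved0","tote"): print(c,t,[(round(d["conf"],2),w(d["centre"],im).round(3).tolist()) for d in look_for(t,c)])
    if c=="scene": save("s2.png",np.hstack([cv2.resize(im["frame"][150:290,150:330],None,fx=2,fy=2)]))
E
```

```text
time: 41.0
tool_pos: [0.478, -0.0445, 0.2046]
orientation: [0.045, 0.999, -0.0, 0.001]
contact_force: [0.1, 0.6, 1.4]
grip_width: 0.054
gripper_force: 0.0
scene carved0 [(0.79, [0.497, -0.039, 0.025]), (0.73, [0.561, -0.049, 0.032])]
scene tote [(0.85, [0.512, -0.048, 0.027])]
side carved0 [(0.54, [0.554, -0.048, 0.03]), (0.54, [0.472, -0.04, 0.033])]
side tote [(0.57, [0.509, -0.034, 0.029])]
```

View pics/s2.png

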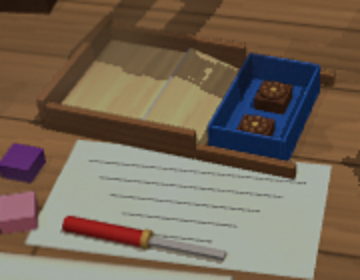

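Both carved blocks are in the tote, at (272,95) and (257,125) in the crop. Now I'll move behind the tote's back wall, with the fingers spread across the lane.

```bash
python3 -m pendant '{"jaw":[80,80,80,80,80,80,80,80,80,80,80],"slide":[[-41,90,0],[-41,90,0],[-41,90,0],[-41,90,0],[-41,90,0],[-41,90,0],[-41,90,0],[-41,90,0],[-41,90,0],[-41,90,0],[-41,90,0]],"dr":[[0,0,1.58],[0,0,1.58],[0,0,1.58],[0,0,1.58],[0,0,1.58],[0,0,1.58],[0,0,1.58],[0,0,1.58],[0,0,1.58],[0,0,1.58],[0,0,1.58]]}'
python3 -m pendant '{"jaw":[80,80,80,80,80,80],"slide":[[0,0,50],[0,0,100],[0,0,150],[0,0,185],[0,0,185],[0,0,185]],"dr":[[0,0,0],[0,0,0],[0,0,0],[0,0,0],[0,0,0],[0,0,0]]}'
python3 - <<'E'
from h import *
s=get_state(); r=R.from_quat(s["orientation"]).as_matrix(); print(r.round(3).tolist())
u=np.array([-.096,-.995]); print("ramp x of tcp", (s["tool_pos"][:2]-np.array([.503,-.202]))@u, "y",(s["tool_pos"][:2]-np.array([.503,-.202]))@np.array([.995,-.096]))
E
```

```text
time: 42.68
tool_pos: [0.5265, 0.0415, 0.2007]
orientation: [0.741, 0.672, -0.001, -0.001]
contact_force: [1.3, 0.4, -0.3]
grip_width: 0.0799
gripper_force: 0.0
time: 43.42
tool_pos: [0.528, 0.0414, 0.0182]
orientation: [0.741, 0.671, 0.001, 0.0]
contact_force: [1.5, -0.2, 0.7]
grip_width: 0.08
gripper_force: 0.0
[[0.099, 0.995, 0.001], [0.995, -0.099, 0.0], [0.0, 0.001, -1.0]]
ramp x of tcp -0.24462398810943362 y 0.0015440421332865964
```

```bash
python3 -m pendant '{"jaw":[80,80,80,80,80,80,80,80,80,80,80,80],"slide":[[-12,0,0],[-22,0,0],[-32,0,0],[-42,0,0],[-53,0,0],[-64,0,0],[-75,0,-1],[-86,0,-1],[-97,0,-2],[-108,0,-2],[-119,0,-3],[-130,0,-3]],"dr":[[0,0,0],[0,0,0],[0,0,0],[0,0,0],[0,0,0],[0,0,0],[0,0,0],[0,0,0],[0,0,0],[0,0,0],[0,0,0],[0,0,0]]}'
python3 - <<'E'
from h import *
s=get_state()
u=np.array([-.096,-.995]); print("ramp x of tcp", (s["tool_pos"][:2]-np.array([.503,-.202]))@u, "y",(s["tool_pos"][:2]-np.array([.503,-.202]))@np.array([.995,-.096]))
for c in ("scene","side"):
    im=get_image(c)
    for t in ("carved0","tote"): print(c,t,[(round(d["conf"],2),w(d["centre"],im).round(3).tolist()) for d in look_for(t,c)])
im=get_image("side"); save("s3.png",cv2.resize(im["frame"][130:290,250:450],None,fx=3,fy=3))
E
```

```text
time: 44.92
tool_pos: [0.5139, -0.0887, 0.0198]
orientation: [0.742, 0.671, -0.0, -0.0]
contact_force: [0.4, 4.7, 0.5]
grip_width: 0.08
gripper_force: 1.8
ramp x of tcp -0.11380014356294142 y 8.994795882370894e-06
scene carved0 [(0.53, [0.548, -0.161, 0.047])]
scene tote [(0.73, [0.523, -0.186, 0.045])]
side carved0 [(0.75, [0.543, -0.149, 0.038])]
side tote [(0.62, [0.458, -0.118, 0.036])]
```

View pics/s3.png

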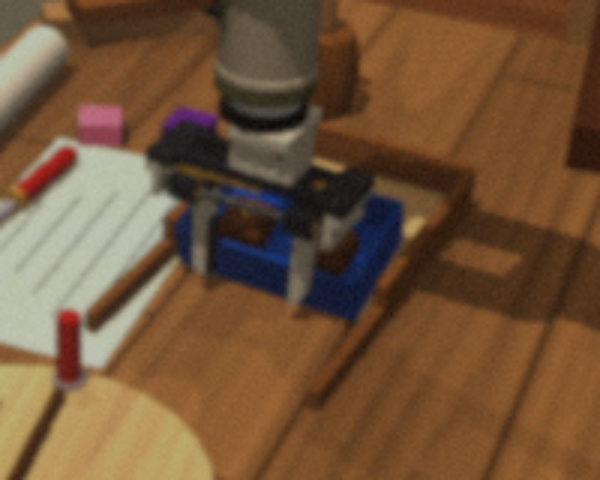

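The tote is square in the lane with its front up the slope and the blocks inside; the push force is about 5 N. I'll continue, rising with it.

```bash
python3 -m pendant '{"jaw":[80,80,80,80,80,80,80,80,80,80,80,80],"slide":[[-8,0,0],[-16,0,-1],[-22,0,-3],[-28,0,-5],[-34,0,-7],[-40,0,-9],[-45,0,-12],[-49,0,-15],[-53,0,-19],[-57,0,-23],[-61,0,-26],[-65,0,-27]],"dr":[[0,0,0],[0,0,0],[0,0,0],[0,0,0],[0,0,0],[0,0,0],[0,0,0],[0,0,0],[0,0,0],[0,0,0],[0,0,0],[0,0,0]]}'
python3 - <<'E'
from h import *
s=get_state()
u=np.array([-.096,-.995]); print("ramp x of tcp", (s["tool_pos"][:2]-np.array([.503,-.202]))@u, "y",(s["tool_pos"][:2]-np.array([.503,-.202]))@np.array([.995,-.096]))
for c in ("scene","side"):
    im=get_image(c)
    for t in ("carved0","tote"): print(c,t,[(round(d["conf"],2),w(d["centre"],im).round(3).tolist()) for d in look_for(t,c)])
save("s4.png",cv2.resize(im["frame"][130:290,250:450],None,fx=3,fy=3))
E
```

```text
time: 46.78
tool_pos: [0.5074, -0.1528, 0.0467]
orientation: [0.742, 0.671, -0.0, -0.0]
contact_force: [0.0, 2.5, -1.1]
grip_width: 0.0796
gripper_force: 0.7
ramp x of tcp -0.04933643310686642 y -0.0003090440600984324
scene carved0 [(0.46, [0.563, -0.238, 0.054]), (0.38, [0.484, -0.217, 0.041])]
scene tote [(0.92, [0.566, -0.235, 0.053])]
side carved0 [(0.62, [0.538, -0.227, 0.054]), (0.47, [0.45, -0.222, 0.06])]
side tote [(0.66, [0.485, -0.168, 0.055])]
```

View pics/s4.png

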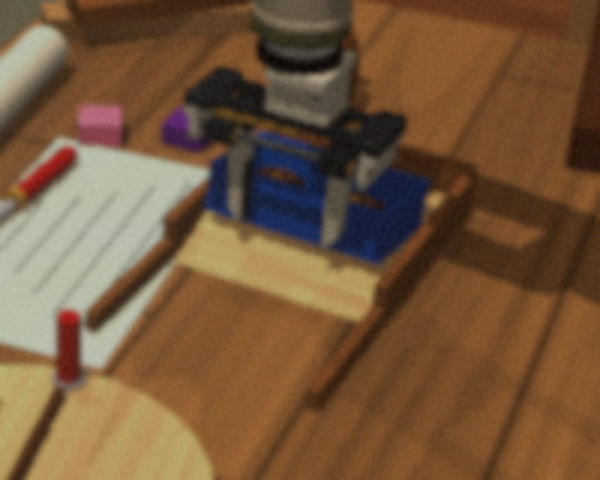

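The tote has climbed and tipped over the crest, and the push force is still small. I'll push on over the lip.

```bash
python3 -m pendant '{"jaw":[80,80,80,80,80,80,80,80,80],"slide":[[-7,0,0],[-14,0,1],[-21,0,2],[-28,0,3],[-35,0,4],[-42,0,5],[-48,0,6],[-53,0,6],[-53,0,6]],"dr":[[0,0,0],[0,0,0],[0,0,0],[0,0,0],[0,0,0],[0,0,0],[0,0,0],[0,0,0],[0,0,0]]}'
python3 - <<'E'
from h import *
s=get_state()
u=np.array([-.096,-.995]); print("ramp x of tcp", (s["tool_pos"][:2]-np.array([.503,-.202]))@u, "y",(s["tool_pos"][:2]-np.array([.503,-.202]))@np.array([.995,-.096]))
for c in ("scene","side"):
    im=get_image(c)
    for t in ("carved0","tote"): print(c,t,[(round(d["conf"],2),w(d["centre"],im).round(3).tolist()) for d in look_for(t,c)])
save("s5.png",cv2.resize(im["frame"][130:290,250:450],None,fx=3,fy=3))
E
```

```text
time: 48.2
tool_pos: [0.5023, -0.206, 0.0409]
orientation: [0.742, 0.671, -0.0, 0.0]
contact_force: [-0.1, 0.4, -0.4]
grip_width: 0.08
gripper_force: 0.0
ramp x of tcp 0.004061610805416267 y -0.00031972769846655695
scene carved0 [(0.44, [0.479, -0.272, 0.036])]
scene tote [(0.69, [0.536, -0.282, 0.045]), (0.69, [0.635, 0.477, 0.047]), (0.18, [0.537, -0.272, 0.049])]
side carved0 [(0.59, [0.527, -0.272, 0.048]), (0.4, [0.441, -0.27, 0.05]), (0.36, [0.545, 0.28, 0.027])]
side tote [(0.68, [0.483, -0.222, 0.046])]
```

View pics/s5.png

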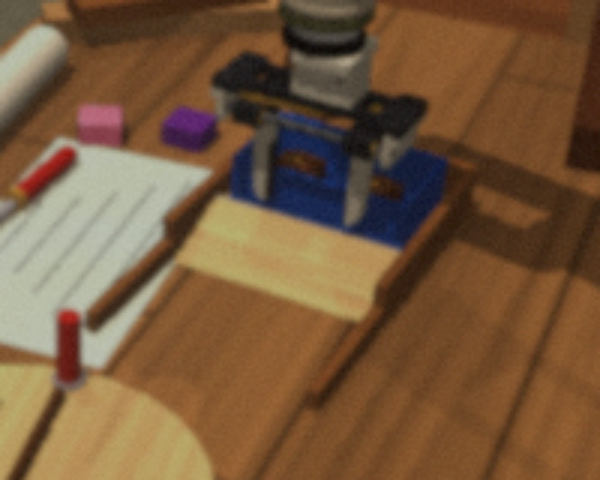

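The tote now looks past the lip, at (340,180) in the crop, with the force back to zero. I'm out of picture views, so the final check will be numeric. I'll back off and measure.

```bash
python3 -m pendant '{"jaw":[80,80,80,80,80,80,80,80],"slide":[[12,0,0],[25,0,0],[25,0,-60],[25,0,-120],[25,0,-180],[25,0,-220],[25,0,-220],[25,0,-220]],"dr":[[0,0,0],[0,0,0],[0,0,0],[0,0,0],[0,0,0],[0,0,0],[0,0,0],[0,0,0]]}'
python3 - <<'E'
from h import *
im=get_image("wrist"); o=np.array([.503,-.202]);u=np.array([-.096,-.995]);n=np.array([.995,-.096])
def prof(im,yr,z):   # colours along ramp x at ramp y, on plane z
    out=[]
    for x in np.arange(-.03,.16,.003):
        p=o+u*x+n*yr; q=w2px([*p,z],im).round().astype(int)
        if 0<=q[0]<560 and 0<=q[1]<420: out.append((round(x,3),im["frame"][q[1],q[0]].tolist()))
    return out
for yr in (-.05,.05):
    print(yr); print([(a,*b) for a,b in prof(im,yr,.028) if a<.03]); 
    for z in (.068,): print(z,[(a,*b) for a,b in prof(im,yr,z)])
for t in ("carved0","tote"): print(t,[(round(d["conf"],2),w(d["centre"],im).round(3).tolist()) for d in look_for(t,"wrist")])
print(np.array(im["extrinsics"]).round(3).tolist())
E
```

```text
time: 49.5
tool_pos: [0.5046, -0.1796, 0.26]
orientation: [0.741, 0.671, -0.0, -0.0]
contact_force: [0.4, 0.9, -1.3]
grip_width: 0.0799
gripper_force: 0.0
-0.05
[(np.float64(-0.03), 173, 156, 99), (np.float64(-0.027), 173, 157, 100), (np.float64(-0.024), 173, 160, 102), (np.float64(-0.021), 173, 160, 102), (np.float64(-0.018), 173, 157, 100), (np.float64(-0.015), 172, 159, 101), (np.float64(-0.012), 173, 160, 102), (np.float64(-0.009), 174, 161, 102), (np.float64(-0.006), 173, 158, 101), (np.float64(-0.003), 173, 156, 104), (np.float64(-0.0), 164, 151, 148), (np.float64(0.003), 139, 114, 71), (np.float64(0.006), 173, 164, 104), (np.float64(0.009), 162, 152, 99), (np.float64(0.012), 16, 50, 103), (np.float64(0.015), 9, 33, 72), (np.float64(0.018), 8, 33, 73), (np.float64(0.021), 7, 33, 73), (np.float64(0.024), 10, 35, 75), (np.float64(0.027), 21, 71, 144)]
0.068 [(np.float64(-0.03), 173, 160, 101), (np.float64(-0.027), 173, 156, 99), (np.float64(-0.024), 173, 160, 101), (np.float64(-0.021), 173, 160, 102), (np.float64(-0.018), 173, 161, 102), (np.float64(-0.015), 174, 156, 100), (np.f
[... 4311 characters left out ...]
5, 53), (np.float64(0.12), 17, 47, 95), (np.float64(0.123), 39, 32, 45), (np.float64(0.126), 47, 27, 12), (np.float64(0.129), 89, 53, 25), (np.float64(0.132), 90, 54, 24), (np.float64(0.135), 91, 55, 26), (np.float64(0.138), 85, 53, 27), (np.float64(0.141), 90, 60, 33), (np.float64(0.144), 130, 86, 48), (np.float64(0.147), 136, 89, 49), (np.float64(0.15), 135, 90, 50), (np.float64(0.153), 135, 91, 50), (np.float64(0.156), 135, 90, 50), (np.float64(0.159), 136, 91, 50)]
carved0 [(0.78, [0.458, -0.26, 0.047]), (0.68, [0.541, -0.27, 0.05])]
tote [(0.61, [0.492, -0.271, 0.033])]
[[0.995, -0.095, -0.031, 0.514], [-0.1, -0.949, -0.298, -0.096], [-0.001, 0.299, -0.954, 0.426], [0.0, 0.0, 0.0, 1.0]]
```

The lip is at 0 with shelf floor visible behind it. The rim runs from 13 to 122 mm, so the tote is centred at about 68 mm and level. One last check of the deck, then I'll hand in.

Run:
```python
from h import *
for c in ("scene","side"):
    im=get_image(c)
    for t in ("blank0","gouge","mallet","glue"): print(c,t,[(round(d["conf"],2),w(d["centre"],im).round(3).tolist()) for d in look_for(t,c)])
    h=cv2.cvtColor(im["frame"],cv2.COLOR_RGB2HSV); m=cv2.inRange(h,np.array([0,170,60]),np.array([6,255,255]))|cv2.inRange(h,np.array([174,170,60]),np.array([180,255,255]))
    k,l,st,_=cv2.connectedComponentsWithStats(m)
    for i in range(1,k):
        if st[i,4]>60: print(px2w(st[i,0]+st[i,2]/2,st[i,1]+3,.095,im).round(3))
print(hand_in())
```

```text
scene blank0 [(0.89, [0.784, -0.309, 0.025]), (0.85, [0.644, 0.318, 0.054]), (0.82, [0.657, 0.267, 0.056]), (0.68, [0.693, -0.343, 0.027]), (0.55, [0.662, 0.202, 0.058])]
scene gouge [(0.8, [0.784, -0.158, 0.011])]
scene mallet [(0.72, [0.573, 0.25, 0.029]), (0.61, [0.66, 0.202, 0.059])]
scene glue [(0.72, [0.787, -0.159, 0.008]), (0.68, [0.637, 0.479, 0.048])]
[ 0.146 -0.857  0.095]
[ 0.133 -0.691  0.095]
[0.596 0.122 0.095]
[0.555 0.381 0.095]
[ 0.838 -0.16   0.095]
side blank0 [(0.91, [0.625, 0.334, 0.055]), (0.67, [0.765, -0.299, 0.026]), (0.64, [0.638, 0.275, 0.054]), (0.62, [0.642, 0.213, 0.057]), (0.48, [0.678, -0.338, 0.02])]
side gouge [(0.8, [0.773, -0.148, 0.013])]
side mallet [(0.86, [0.581, -0.466, 0.075])]
side glue [(0.72, [0.492, -0.155, 0.02]), (0.63, [0.606, 0.496, 0.052]), (0.23, [0.777, -0.151, 0.012])]
[ 0.718 -0.092  0.095]
[0.586 0.131 0.095]
[0.543 0.388 0.095]
the job is handed in; nothing more can be done
None
```

I handed the job in after about 50 s of robot time: blanks on the carver's side, turntable on its half-turn click, both carved blocks in the tote, and the tote level behind the lip by my last measurements (no verdict came back); I viewed 15 pictures, one over the limit of 14.

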